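# Fetch the slide box from behind the medicines

## Robot

A 6-joint arm with a two-finger parallel gripper is mounted at the origin on the work surface. World frame = base frame: x ahead of the robot, y to its left, z up, the work surface at z = 0. Lengths are in m, angles in rad, forces in N, time in s.
With the tool pointing down it reaches from about 0.325 to 0.775 m from the base axis. Payload 5.5 kg.
Tool frame: the origin (TCP) lies between the finger pads; the fingertips stand 8 mm ahead of it and the grasp point (between the pads) lies 11 mm behind it (tcp_to_tips is the distance from the TCP to the fingertips, in m); z points along the fingers, y is the direction in which the jaws open and shut (so a half turn about z gives the same grasp; the last joint's range is limited). The gripper opens to 88 mm and grips with 3 to 60 N. Pads are 20 mm wide; open, the fingers measure 115 mm over their backs; the gripper's body (75 mm by 178 mm) begins 61 mm behind the grasp point.
Start: joints at [1.052, 0.091, 1.231, -0, 1.82, -0.057], TCP at [0.267, 0.537, 0.231] pointing down, gripper open.
Joint ranges: [-2.87, 2.87], [-0.86, 2.18], [0.17, 2.46], [-1.51, 4.65], [0.06, 2.69], [-2.65, 2.65]. Speed limits (rad/s): [2.57, 2.57, 3.01, 3.14, 3.14, 3.14].

## Interface

Orientations are given as a unit quaternion [w, x, y, z].
In Python, from bench import * gives the robot as it stands. Calls block until the motion is done:
- move_to(position, orientation): joint-space move of the TCP to a pose.
- move_l(position, speed=0.15, orientation=None): straight line of the TCP; orientation=None keeps the orientation; speed is the mean speed in m/s.
- movej(angles): joint-space move.
- gripper_open() and close(): open the fingers fully, or close them until they stop; the grip force is fixed at half the most.
- hold(seconds).
- inverse_kinematics(position, orientation): joint angles nearest the present ones, or None.
- state(): the state.
- get_image(name): name is "scene" or "top" or "wrist"; returns a dict with "frame" (480x640x3 uint8, blue, green, red), "depth" (480x640 float32, m along the optical axis (not along the pixel's ray), 0 where there is no reading), "camera_matrix" (3x3 intrinsics, pixels), "view" (4x4, takes a point from world to camera coordinates). Camera axes: x right, y up, looking along -z (the intrinsics and any distortion apply to the point x, -y, -z); pixel columns grow to the right and rows downward; lengths in m; the calibration is good to about 2 mm. A picture is of the moment at which its call begins.
A pose or a line that the arm cannot do raises IKError and nothing moves.
- job_done(): hands the job in, once; it reports no verdict.
The state is a dict: "time": time; "joint_pos": joint angles; "dq": joint speeds; "joint_torque": joint torques, N m; "ee_pos": TCP position; "ee_rot": TCP orientation; "ft_force": force on the tool from outside, world axes, zero at the start; "moment": the same for the moment, N m; "finger_gap": finger opening in m.
Only numpy, scipy, OpenCV 4.12 (cv2) and the standard library are available. Lean on these libraries where they do the work, as an engineer would, in place of code of your own. Each camera call takes 0.05 s, during which the arm holds its last target. There are 200 camera calls.

## Task

Clear the three medicine containers (round bottle, jar and square bottle) out of the grey rack and stand them upright on the dark rubber mat, leaving the slide box behind them where it is; only then fetch the slide box and lay it right side up, flat inside the white tray. With the box in the tray, put each container back, upright and fully down in the very well it came from; never knock a container over, and leave the bowl, dishes and meter alone.

Things in the scene. Friction and masses are not known exactly. Their poses are not given: they have to be found in the camera images.
- bottle_mid (a point): Round brown glass medicine bottle with paper label, narrow neck and white screw cap: body 42 mm diameter and 66 mm high, cap 26 mm diameter, 94 mm high in all, about 160 g. The point is on its axis, half-way up (47 mm above its foot); z up.
- jar_mid (a point): Squat round white plastic tablet jar with a white lid as wide as itself: 44 mm diameter, 66 mm high, about 120 g. The point is on its axis, half-way up (33 mm above its foot); z up.
- flask_mid (a point): Square white plastic bottle with a narrow black round cap: body 42 x 42 mm and 62 mm high, cap 26 mm diameter, 82 mm high in all, about 150 g. The point is on its axis, half-way up (41 mm above its foot); x and y are square to its sides, z up.
- slidebox_mid (a point): Long white closed box of microscope slides with a dark seam all round: 44 mm along its x, 160 mm along its y, 46 mm high, about 260 g, stays shut. It stands on the rear ledge of the rack, only 10 to 19 mm behind the three containers. The point is its centre (23 mm above its underside).
- rack: Fixed grey plastic block, 155 (x) x 260 (y) mm, top 14 mm above the counter. Origin: centre of underside; x points away from the robot. In front, at x = -36, y = -85, 0, +85 mm, three square wells 62 x 62 mm, 10 mm deep (floors 4 mm above the counter), one container in each at the start, in any order. Behind them a flat ledge, level with the top, with the slide box at x = +22 mm, lengthwise along y.
- mat: Fixed dark rubber mat lying on the counter, the side area: 250 mm along its x, 110 mm along its y, 4 mm thick. Origin at the centre of its underside. It is to the left or to the right of the rack, empty at the start.
- tray: Fixed shallow white enamelled tray, open above, empty at the start, on the other side of the rack from the mat: 216 mm along its x, 102 mm along its y outside, walls 3 mm thick and 12 mm high, inner floor 3 mm above the counter (room inside 210 x 96 mm, so the slide box must lie lengthwise along the tray's x). Origin at the centre of its underside.
- bowl: Bystander: small steel bowl, 72 mm diameter, 34 mm high, on the counter beyond the rack. Origin at the centre of its underside.
- dishes: Bystander: stack of three clear glass dishes, 60 mm diameter, 39 mm high, on the counter beyond the rack. Origin at the centre of its underside.
- reader: Bystander: white hand-held meter with a dark display, 75 x 45 x 22 mm, on the counter beyond the rack. Origin at the centre of its underside.

How it is judged:
By the outcome, as a careful person would: the job done as asked, in the order asked, and still so for the second after the job is handed in, with the robot touching nothing.
It also fails if it takes over 144 s, if anything falls off the work surface, if the arm or the gripper's body presses on something with over 40 N, if the wrist force passes 120 N, or if a joint passes its speed limit or range.

## Working session

There is one attempt and no reset: what is moved stays moved. The work goes in short steps, each a Python script; the robot and the scene stay as the last script left them, time stands still between calls to the robot, and variables do not carry over. Pictures are saved under pics/ and viewed, about 12 in all and at most 16, crops included, and the job is handed in when it is done.

```bash
mkdir -p pics; ls
python3 - <<'E'
from bench import *
import cv2,numpy as np
for n in("top","scene"):
    g=get_image(n); cv2.imwrite(f"pics/{n}0.png",g["frame"]); np.savez(f"{n}0.npz",**g); print(n,g["camera_matrix"].tolist(),g["view"].round(3).tolist(),g.keys())
print(state())
E
```

```text
pics
top [[524.5908428341704, 0.0, 319.9477885995255], [0.0, 524.5908428341704, 243.14167078024812], [0.0, 0.0, 1.0]] [[-0.009, -1.0, -0.008, 0.028], [0.981, -0.011, 0.196, -0.589], [-0.196, -0.006, 0.981, -1.174], [0.0, 0.0, 0.0, 1.0]] dict_keys(['frame', 'depth', 'camera_matrix', 'view'])
scene [[468.14955709351443, 0.0, 324.89078822161775], [0.0, 468.14955709351443, 235.9405051682167], [0.0, 0.0, 1.0]] [[0.514, 0.858, -0.006, -0.31], [-0.451, 0.276, 0.849, 0.224], [0.73, -0.434, 0.529, -1.308], [0.0, 0.0, 0.0, 1.0]] dict_keys(['frame', 'depth', 'camera_matrix', 'view'])
{'time': 0.1, 'joint_pos': array([ 1.05231417e+00,  9.18054671e-02,  1.23174861e+00, -2.16538849e-05,
        1.81975816e+00, -5.67117799e-02]), 'dq': array([-4.18274954e-04, -2.35860509e-03, -3.38512071e-03,  9.73103469e-05,
       -5.59910569e-04,  8.74164853e-04]), 'joint_torque': array([ 3.65909124e-03, -4.47852874e+01, -4.07572496e+01,  6.99409400e-02,
        2.84094567e-02, -1.44810406e-04]), 'ee_pos': array([0.26721885, 0.53694908, 0.22961632]), 'ee_rot': array([-2.33813562e-04,  2.28841814e-01,  9.73463243e-01, -8.27452579e-04]), 'ft_force': array([ 0.07898016, -0.12260604, -0.4965494 ]), 'moment': array([ 0.00859011,  0.06116532, -0.00403853]), 'finger_gap': 0.08761020616890085}
```

View pics/top0.png

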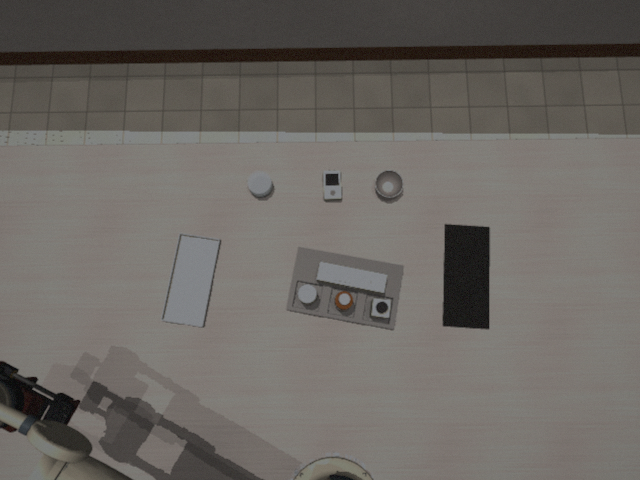

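View pics/scene0.png

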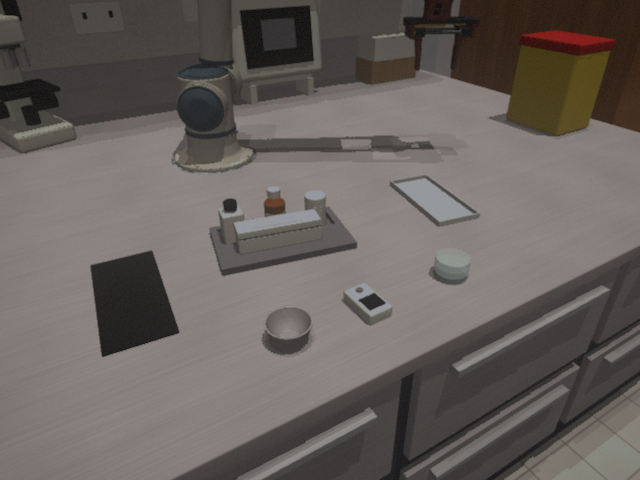

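The top view shows the tray at (191,280), the rack at (345,288), the jar at (307,295), the bottle at (344,300), the flask at (381,308), the slide box at (351,277) and the mat at (467,276). The bystanders are behind, along row 185. The scene view agrees. Next I'll measure.

```bash
cat > vis.py <<'E'
import cv2,numpy as np
def pts(g):
    """world xyz for each pixel (480x640x3)"""
    K,V,d=g["camera_matrix"],np.array(g["view"]),g["depth"]
    v,u=np.mgrid[:480,:640]
    P=np.stack([(u-K[0,2])/K[0,0]*d,-(v-K[1,2])/K[1,1]*d,-d],-1)
    return (P-V[:3,3])@V[:3,:3]
def ray(g,uv,z):
    K,V=g["camera_matrix"],np.array(g["view"])
    r=np.array([(uv[0]-K[0,2])/K[0,0],-(uv[1]-K[1,2])/K[1,1],-1])@V[:3,:3]
    c=-V[:3,3]@V[:3,:3]
    return c+r*(z-c[2])/r[2]
E
python3 - <<'E'
from vis import *
g=dict(np.load("top0.npz")); W=pts(g); F=g["frame"].astype(int); Z=W[...,2]
def rect(m,box,z=None,name=""):
    M=np.zeros((480,640),np.uint8); x0,y0,x1,y1=box; M[y0:y1,x0:x1]=m[y0:y1,x0:x1]
    n,l,s,_=cv2.connectedComponentsWithStats(M); k=1+s[1:,4].argmax(); M=(l==k)
    vv,uu=np.nonzero(M); zz=np.median(Z[M]) if z is None else z
    p=np.array([ray(g,q,zz)[:2] for q in zip(uu,vv)],np.float32)
    r=cv2.minAreaRect(p); print(name,M.sum(),"c",np.round(r[0],4),"size",np.round(r[1],4),"ang",round(r[2],2),"medz",np.median(Z[M]).round(4),"mean",p.mean(0).round(4))
gray=F.mean(2)
for n,q in dict(table=(240,260),rack=(310,255),mat=(467,276),tray=(191,280),jar=(307,295),bot=(344,300),fl=(381,308),box=(351,277)).items(): print(n,F[q[1],q[0]],W[q[1],q[0]].round(4))
B=(280,240,412,335)
rect(Z>0.008,B,0.014,"rack depth"); rect(gray<125,B,0.014,"rack gray")
rect(gray<60,(430,210,500,340),0.004,"mat")
rect(Z>0.0015,(150,220,235,340),None,"tray z")
rect((Z>0.045),(310,255,395,292),0.06,"box")
rect((Z>0.055),(295,280,322,310),0.066+.004,"jar")
rect((Z>0.085),(330,285,358,315),0.098,"bot cap")
rect((Z>0.076),(368,295,396,322),0.086,"flask cap")
rect((Z>0.056),(366,293,396,325),0.066,"flask")
for n,b in dict(dish=(245,165,280,205),meter=(318,165,348,205),bowl=(370,165,408,205)).items(): rect(Z>.01,b,None,n)
M=cv2.resize(g["frame"][230:340,275:415],None,fx=5.7,fy=5.4,interpolation=cv2.INTER_CUBIC); cv2.imwrite("pics/c1.png",M)
E
```

```text
table [121 125 130] [ 0.5614  0.2191 -0.0029]
rack [ 96 101 102] [0.5691 0.0467 0.0135]
mat [24 28 27] [ 0.5152 -0.3326  0.0033]
tray [136 132 131] [5.128e-01 3.370e-01 1.000e-04]
jar [136 134 132] [0.4664 0.0526 0.0715]
bot [135 132 129] [ 0.4518 -0.0305  0.0981]
fl [32 31 35] [ 0.4343 -0.1136  0.0839]
box [135 130 129] [ 0.5089 -0.0494  0.0542]
rack depth 5373 c [ 0.4897 -0.0368] size [0.2627 0.1564] ang 79.21 medz 0.0152 mean [ 0.4975 -0.0445]
rack gray 8155 c [ 0.4922 -0.0387] size [0.3189 0.2259] ang 89.36 medz 0.0101 mean [ 0.4846 -0.0346]
mat 4539 c [ 0.5172 -0.3297] size [0.1069 0.2474] ang 85.88 medz 0.0033 mean [ 0.5146 -0.3303]
tray z 2842 c [0.5137 0.3384] size [0.1247 0.2351] ang 82.89 medz 0.004 mean [0.5133 0.3376]
box 1339 c [ 0.5067 -0.049 ] size [0.1629 0.0465] ang 78.16 medz 0.0594 mean [ 0.5075 -0.0485]
jar 289 c [0.4689 0.0549] size [0.0412 0.0411] ang 89.42 medz 0.0694 mean [0.4692 0.0541]
bot cap 109 c [ 0.4535 -0.0288] size [0.0235 0.0252] ang 44.14 medz 0.0973 mean [ 0.4536 -0.0291]
flask cap 108 c [ 0.4353 -0.1145] size [0.0247 0.0245] ang 89.42 medz 0.0851 mean [ 0.4361 -0.1141]
flask 341 c [ 0.436  -0.1138] size [0.0421 0.0418] ang 81.34 medz 0.0663 mean [ 0.436  -0.1137]
dish 525 c [0.7428 0.17  ] size [0.0667 0.0589] ang 0.51 medz 0.0374 mean [0.7437 0.1699]
meter 535 c [ 0.7425 -0.0075] size [0.0778 0.0449] ang 1.91 medz 0.0212 mean [ 0.7428 -0.0074]
bowl 415 c [ 0.7451 -0.1485] size [0.0708 0.0686] ang 42.59 medz 0.0226 mean [ 0.7482 -0.1497]
```

View pics/c1.png

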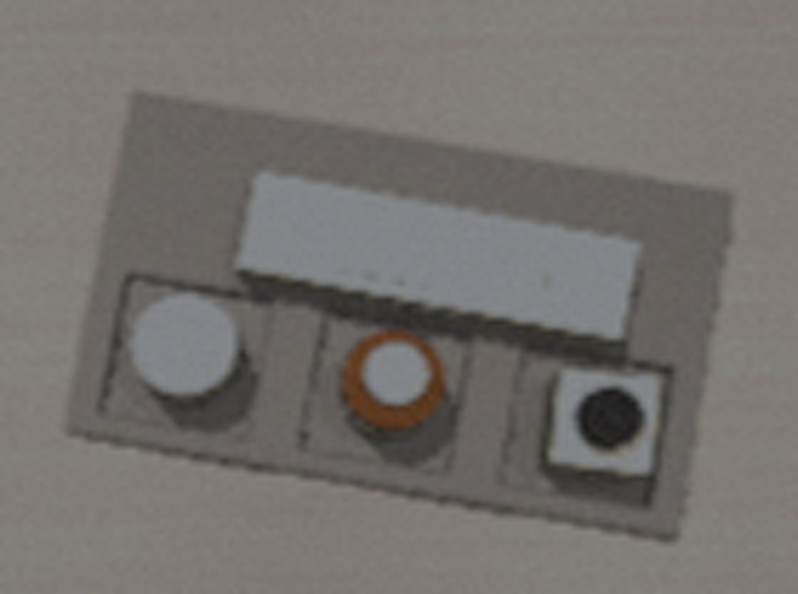

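The crop shows all three containers near the centres of their wells: jar left, bottle middle, flask right. The slide box stands behind them. The rack yaw is about -10.8°, and the measured sizes and heights match the ones given. I'll check with the wrist camera over the rack before grasping.

```bash
cat > rob.py <<'E'
from bench import *
from vis import *
from scipy.spatial.transform import Rotation as R
SAFE=0.215
def quat(phi):
    """tool down, jaws along heading phi (deg)"""
    a=np.radians(phi); y=np.array([np.cos(a),np.sin(a),0]); z=np.array([0,0,-1.]); x=np.cross(y,z)
    q=R.from_matrix(np.stack([x,y,z],1)).as_quat(); return q[[3,0,1,2]]
def go(xy,phi,z=SAFE):
    """joint move, picking the half turn with the smaller last-joint angle"""
    best=None
    for p in (phi,phi+180):
        j=inverse_kinematics([*xy,z],quat(p))
        if j is not None and (best is None or abs(j[5])<abs(best[0][5])): best=(j,p)
    movej(best[0]); return best
def down(xy,z,v=0.12): move_l([*xy,z],speed=v)
def rep(s):
    S=state(); print(s,"t",round(S["time"],1),"p",np.round(S["ee_pos"],4),"gap",round(S["finger_gap"],4),"F",np.round(S["ft_force"],1))
E
python3 - <<'E'
from rob import *
print(go((.40,-.035),79.2,.38)[0]); rep("over"); hold(.2)
g=get_image("wrist"); np.savez("w1.npz",**g); cv2.imwrite("pics/w1.png",g["frame"])
E
```

```text
[-1.72055697e-01 -3.42515243e-01  1.35594272e+00 -4.44089210e-16
  2.12816517e+00 -1.55435646e+00]
over t 2.3 p [ 0.4002 -0.0346  0.3797] gap 0.0882 F [-0.1  0.3  0.1]
```

View pics/w1.png

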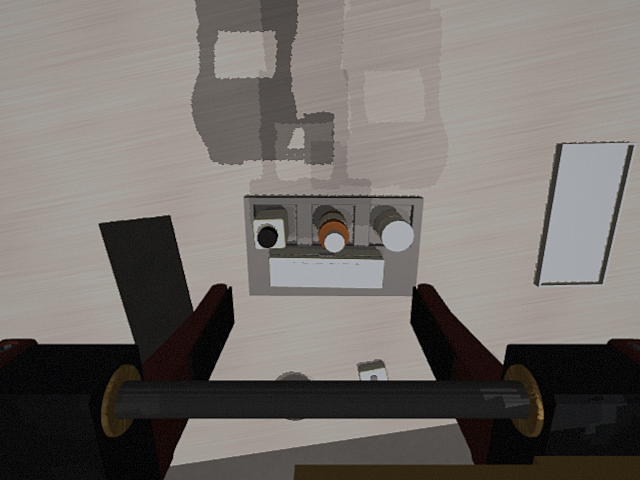

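The wrist view shows flask (268,235), bottle (333,240), jar (397,235) and box (326,272) in the rack, with the mat left and the tray right. I'll cross-check these numerically.

Run:
```python
from vis import *
g=dict(np.load("w1.npz")); W=pts(g); F=g["frame"].astype(int); Z=W[...,2]; gray=F.mean(2)
def rect(m,box,z,name):
    M=np.zeros((480,640),np.uint8); x0,y0,x1,y1=box; M[y0:y1,x0:x1]=m[y0:y1,x0:x1]
    n,l,s,_=cv2.connectedComponentsWithStats(M); M=(l==1+s[1:,4].argmax())
    p=np.array([ray(g,q,z)[:2] for q in zip(*np.nonzero(M)[::-1])],np.float32); r=cv2.minAreaRect(p)
    print(name,M.sum(),"c",np.round(r[0],4),"size",np.round(r[1],4),"ang",round(r[2],2),"medz",np.median(Z[M]).round(4),"mean",p.mean(0).round(4))
for u,v in((200,260),(260,285),(430,240),(590,200)): print(F[v,u],W[v,u].round(4))
rect((abs(Z-.014)<.004),(235,185,435,305),.014,"rack")
rect(abs(Z-.060)<.004,(260,250,395,295),.06,"box")
rect(Z>.064,(375,200,420,255),.07,"jar"); rect(Z>.09,(320,220,350,256),.098,"bot"); rect(Z>.08,(250,215,285,252),.086,"flcap"); rect(abs(Z-.066)<.004,(245,200,295,260),.066,"fl")
rect(gray>132,(540,142,635,290),.003,"tray bright"); rect(Z>.008,(530,138,639,290),.012,"tray rim")
rect(gray<60,(95,210,192,310),.004,"mat part")
```

```text
[151 156 167] [ 0.4768 -0.2431  0.    ]
[107 108 112] [ 0.5293 -0.157   0.0154]
[158 164 165] [0.5105 0.1126 0.0012]
[170 165 161] [0.4914 0.3486 0.0052]
rack 7304 c [ 0.4912 -0.0365] size [0.2605 0.155 ] ang 79.28 medz 0.0141 mean [ 0.4912 -0.0323]
box 3351 c [ 0.5092 -0.0502] size [0.1593 0.045 ] ang 78.07 medz 0.0602 mean [ 0.5091 -0.0503]
jar 831 c [0.4709 0.0524] size [0.0438 0.0431] ang 4.26 medz 0.0701 mean [0.4708 0.0525]
bot 347 c [ 0.4548 -0.0306] size [0.0251 0.0271] ang 72.55 medz 0.098 mean [ 0.4549 -0.0307]
flcap 316 c [ 0.4378 -0.1146] size [0.0245 0.0257] ang 77.13 medz 0.086 mean [ 0.4376 -0.1148]
fl 564 c [ 0.4374 -0.1146] size [0.0417 0.0419] ang 81.84 medz 0.0656 mean [ 0.4345 -0.1127]
tray bright 11402 c [0.5274 0.3663] size [0.1533 0.2274] ang 80.74 medz 0.003 mean [0.5247 0.3522]
tray rim 1503 c [0.5157 0.3347] size [0.1066 0.2164] ang 80.33 medz 0.0117 mean [0.5116 0.338 ]
mat part 6406 c [ 0.4722 -0.3262] size [0.1096 0.1568] ang 85.68 medz 0.0039 mean [ 0.467 -0.325]
```

Both cameras agree within 2 mm, so I'll move the containers, flask first.

```bash
cat >> rob.py <<'E'
RA=79.3; MA=85.7
def u(a): return np.array([np.cos(np.radians(a)),np.sin(np.radians(a))])
MX=u(MA-90); MC=np.array([.5172,-.3297])
POS=dict(flask=((.4376,-.1146),81.8,.038),jar=((.4709,.0524),RA,.038),bottle=((.4549,-.0307),RA,.042))
SPOT=dict(flask=MC+.08*MX,jar=MC,bottle=MC-.08*MX)
def transfer(a,pa,b,pb,z,off=(0,0),dz=.001):
    a=np.array(a); go(a+off,pa); down(a+off,z,.15); close(); rep("grip"); move_l([*(a+off),SAFE],speed=.15); S=state()["finger_gap"]
    go(b,pb); down(b,z+dz+.025,.2); down(b,z+dz,.05); rep("placed"); gripper_open(); down(b,SAFE,.2); rep("gap held %.4f"%S)
E
python3 - <<'E'
from rob import *
p,a,z=POS["flask"]; transfer(p,a,SPOT["flask"],MA,z,-.0015*u(RA))
g=get_image("wrist"); cv2.imwrite("pics/w2.png",g["frame"])
E
```

```text
grip t 7.1 p [ 0.4374 -0.116   0.038 ] gap 0.0418 F [-0.3  0.5 -0.1]
placed t 11.1 p [ 0.5967 -0.3356  0.0384] gap 0.0419 F [-0.4  0.1 -1.6]
gap held 0.0419 t 12.9 p [ 0.5966 -0.3355  0.2132] gap 0.0875 F [ 0.3 -0.  -0.1]
```

View pics/w2.png

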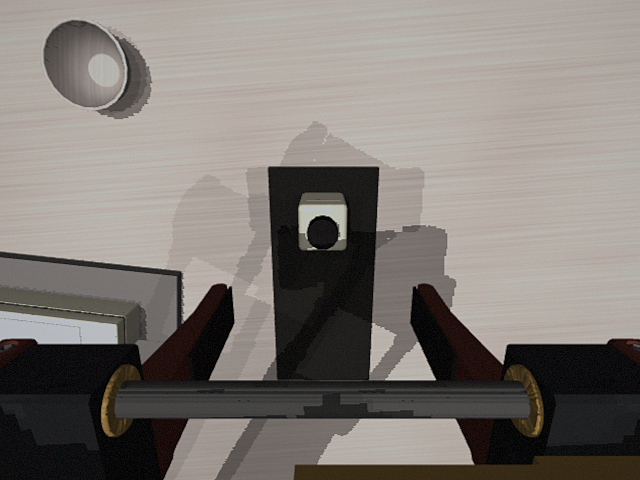

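The flask stands upright on the mat at (323,225), at the far end. Next the jar and the bottle.

Run:
```python
from rob import *
for n,o in(("jar",.0015),("bottle",0)):
    p,a,z=POS[n]; transfer(p,a,SPOT[n],MA,z,o*u(RA))
go((.40,-.12),RA,.38); hold(.2)
g=get_image("wrist"); np.savez("w3.npz",**g); cv2.imwrite("pics/w3.png",g["frame"])
W=pts(g);Z=W[...,2]
M=(abs(Z-.06)<.004)&(abs(W[...,1]+.05)<.12)&(abs(W[...,0]-.51)<.06)
r=cv2.minAreaRect(np.array([ray(g,q,.06)[:2] for q in zip(*np.nonzero(M)[::-1])],np.float32)); print(r)
```

```text
grip t 17.2 p [0.4712 0.0539 0.038 ] gap 0.0435 F [ 0.9  0.5 -0.5]
placed t 22.1 p [ 0.5171 -0.3295  0.0386] gap 0.0435 F [ 0.3  0.4 -1.9]
gap held 0.0435 t 24.0 p [ 0.5168 -0.3294  0.2132] gap 0.0881 F [ 0.1 -0.3  0.2]
grip t 28.2 p [ 0.4549 -0.0306  0.042 ] gap 0.0411 F [0.1 0.  0.1]
placed t 33.2 p [ 0.4373 -0.3236  0.0427] gap 0.0417 F [ 0.3  0.3 -1.5]
gap held 0.0416 t 35.0 p [ 0.4371 -0.3234  0.2135] gap 0.0875 F [-0.1  0.4  0.2]
((0.5110800266265869, -0.04992394149303436), (0.1593908816576004, 0.043808165937662125), 78.10844421386719)
```

View pics/w3.png

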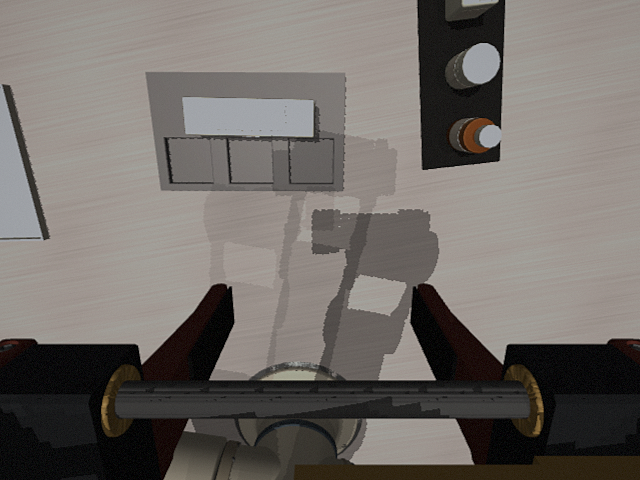

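The wells are empty and all three containers stand upright on the mat: flask (470,5), jar (475,65), bottle (478,135). The box hasn't moved, so I'll fetch it now.

Run:
```python
from rob import *
p=np.array([.5102,-.0501]); b=np.array([.5148,.3362])
go(p,-11.9); down(p,.037,.15); close(); rep("grip"); move_l([*p,.2],speed=.15); rep("lift")
print(go(b,81.5,.2)[0]); down(b,.06,.15); down(b,.0275,.04); rep("low"); gripper_open(); down(b,.2,.15); rep("up")
c=b+(-.08,-.03); go(c,81.5,.36); hold(.2)
g=get_image("wrist"); np.savez("w4.npz",**g); cv2.imwrite("pics/w4.png",g["frame"])
W=pts(g);Z=W[...,2]
M=(abs(Z-.049)<.006)&(abs(W[...,1]-.336)<.07)&(abs(W[...,0]-.515)<.12)
print(np.median(Z[M]),cv2.minAreaRect(np.array([ray(g,q,.049)[:2] for q in zip(*np.nonzero(M)[::-1])],np.float32)))
```

```text
grip t 39.6 p [ 0.5102 -0.0501  0.037 ] gap 0.044 F [0.4 0.4 0.9]
lift t 40.8 p [ 0.5098 -0.05    0.1986] gap 0.0438 F [ 0.5 -1.  -2.1]
[ 5.23204167e-01  1.27179910e-01  1.24614903e+00 -4.44089210e-16
  1.76826371e+00 -8.99239173e-01]
low t 44.3 p [0.515  0.3363 0.0278] gap 0.0441 F [-0.1 -0.9 -3. ]
up t 46.5 p [0.5144 0.336  0.1985] gap 0.0882 F [ 0.1 -0.4 -0.6]
0.04921293551710121 ((0.5130023956298828, 0.3354664146900177), (0.04397081956267357, 0.15910308063030243), 81.51992797851562)
```

View pics/w4.png

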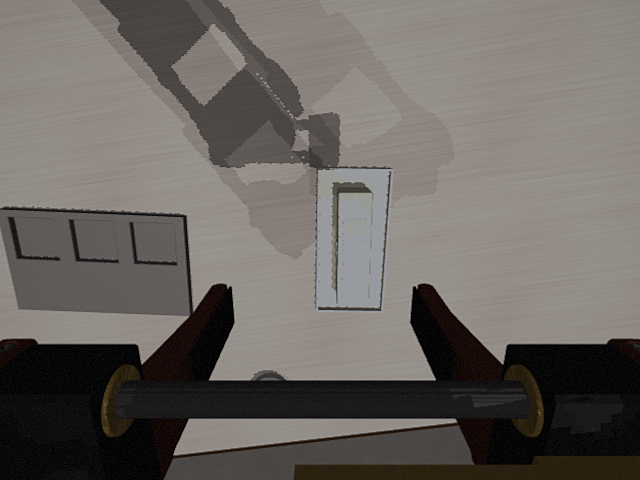

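The box lies flat in the tray: its top is at 49 mm, it is centred, and its yaw matches the tray's. The wells are empty at (40,240), (97,240) and (155,240). Now the containers go back.

Run:
```python
from rob import *
WELL=dict(bottle=(.4558,-.0298),jar=(.4716,.0537),flask=(.4400,-.1133))
for n in("bottle","jar","flask"):
    transfer(SPOT[n],MA,np.array(WELL[n]),RA,POS[n][2],dz=.0005)
go((.40,-.035),RA,.38); hold(.2)
g=get_image("wrist"); np.savez("w5.npz",**g); cv2.imwrite("pics/w5.png",g["frame"])
W=pts(g);Z=W[...,2]
for n,h in(("bottle",.098),("jar",.070),("flask",.086)):
    D=np.hypot(W[...,0]-WELL[n][0],W[...,1]-WELL[n][1])
    M=(D<.03)&(abs(Z-h)<.006)
    print(n,M.sum(),"top",np.median(Z[M]).round(4),"want",h,W[M].mean(0).round(4))
```

```text
grip t 51.9 p [ 0.4374 -0.3237  0.042 ] gap 0.0415 F [ 0.2 -0.6 -0.5]
placed t 56.8 p [ 0.4556 -0.0298  0.0421] gap 0.0416 F [-0.6  0.9 -1.5]
gap held 0.0415 t 58.7 p [ 0.4554 -0.0297  0.2136] gap 0.088 F [ 0.4 -1.3 -0.9]
grip t 62.9 p [ 0.5172 -0.3297  0.038 ] gap 0.0434 F [ 1.2 -0.7  0.1]
placed t 67.9 p [0.4714 0.0537 0.038 ] gap 0.0437 F [ 0.1 -0.4 -1.5]
gap held 0.0435 t 69.7 p [0.4712 0.0537 0.2135] gap 0.0878 F [ 0.5 -0.5  1.2]
grip t 73.9 p [ 0.5969 -0.3357  0.038 ] gap 0.0421 F [-0.3  0.5 -0.1]
placed t 77.9 p [ 0.4398 -0.1132  0.0381] gap 0.0421 F [-1.4  0.6 -1.5]
gap held 0.0414 t 79.8 p [ 0.4396 -0.1131  0.2135] gap 0.0874 F [ 0.3 -0.2  0. ]
bottle 329 top 0.098 want 0.098 [ 0.4558 -0.0308  0.0979]
jar 827 top 0.0701 want 0.07 [0.4711 0.0523 0.07  ]
flask 315 top 0.0858 want 0.086 [ 0.4397 -0.1138  0.0857]
```

View pics/w5.png

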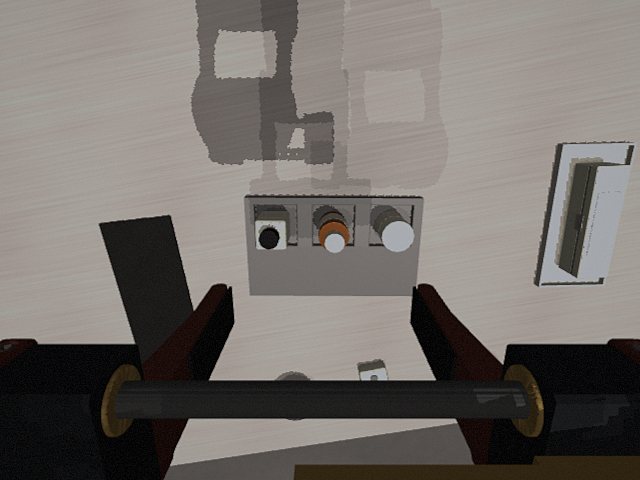

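The flask (268,237), bottle (334,240) and jar (398,235) are upright in their own wells at the right heights, and the box is in the tray (595,215). I'm handing it in.

```bash
python3 -c "
from bench import *
print(job_done())"
```

```text
the job is handed in; nothing more can be done
None
```

The job is done and handed in, with the arm's clock at about 80 s of the 144 s allowed. I moved the flask, jar and bottle to the mat, then laid the slide box in the tray. After that I put the bottle, jar and flask back in their own wells.

**Containers:** in the last wrist picture all three stand upright in their wells. Their tops measured 85.8, 70.1 and 98.0 mm for flask, jar and bottle, against 86, 70 and 98 mm expected when fully down. Each is within about 2 mm of its well centre.

**Slide box:** it lies flat in the tray with its top at 49 mm, as expected, and within about 3 mm of the tray's measured centre.

**Forces:** the wrist force stayed at or below about 3 N at the points where I read it; I did not log it continuously.

**Bystanders:** the arm never went near the bowl, dishes or meter, but I did not re-measure them at the end.

No check failed. The only disagreement was up to about 3 mm between the top and wrist cameras, and I used the wrist values for the rack and what was in it.

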